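Put the temperature probe in the incubator's wide well

TASK

Check the dry-block incubator's temperature: take the probe with the flat bar grip out of its stand and lower its stem into the wide well of the incubator's metal block until its black disc lies flat on the block. Lower it all the way before you let go, do not drop it in, and leave the round-knobbed spare probe in its stand.

Things in the scene. Friction and masses are not known exactly. Their poses are not given: they have to be found in the camera images.
- probe: Probe with a flat bar grip, 0.2 kg, upright in one of two equal grey stands. White grip 16 mm thick (its x), 44 wide (its y), 52 tall, on a black disc 64 mm across, 8 thick; below it a steel stem 14 mm across, 65 long, round-ended. Origin: centre of the disc's underside, z up the stem: grip z 8 to 60 mm, stem 0 to -65. In the stand the underside is 80 mm above the table.
- well (a point): Centre of the mouth of the wide round well, 36 mm across, 74 mm deep, straight down, in the incubator's flat aluminium top face, 80 mm above the table; z up. It lies 45 mm from the face's centre towards -y; rim sides are 55 mm away (-y) and 75 mm (+x, -x). Three narrow 11 mm holes lie 75 mm away in +y.
- incubator: Fixed dry-block incubator: white-sided box 174 mm (x) by 224 mm (y), 90 mm high, its rim 10 mm above the sunk metal face. On its +y half four capped tubes rise 24 mm above the face, 115 mm from the wide well. Origin: centre of its underside, z up, front panel towards -x.
- spare: Spare probe, left alone in the other stand: the same 64 mm disc, but a round white ball knob 28 mm across on a thin neck, its top 52 mm above the disc's underside, and a 40 mm stem. Origin: centre of the disc's underside, z up. The stands are 70 mm square, 80 mm high blocks on 90 mm feet, with a 26 mm hole 75 mm deep; which probe is in which varies.
There are look-alikes about, which are no part of the job. Leave any pink or red look-alike of the probe alone.

How it is judged:
By the outcome, as a careful person would: the job done as asked, in the order asked, and still so for the second after the job is handed in, with the robot touching nothing.
It also fails if it takes over 48 s, if anything falls off the work surface, if the arm or the gripper's body presses on something with over 40 N, if the wrist force passes 120 N, or if a joint passes its speed limit or range.

ROBOT

A 6-joint arm with a two-finger parallel gripper is mounted at the origin on the work surface. World frame = base frame: x ahead of the robot, y to its left, z up, the work surface at z = 0. Lengths are in m, angles in rad, forces in N, time in s.
With the tool pointing down it reaches from about 0.275 to 0.75 m from the base axis. Payload 10.2 kg.
Tool frame: the origin (TCP) lies at the very end of the fingers, on their centre line; the grasp point (between the pads) lies arm.tcp_to_grasp behind it (arm.tcp_to_grasp is the distance from the TCP to the grasp point, in m); z points along the fingers, y is the direction in which the jaws open and shut (so a half turn about z gives the same grasp; the last joint's range is limited). The gripper opens to 88 mm and grips with 3 to 60 N. Pads are 18 mm wide; open, the fingers measure 123 mm over their backs; the gripper's body (75 mm by 187 mm) begins 45 mm behind the grasp point.
Start: joints at [-1.367, 0.313, 1.498, -0, 1.331, -0.223], TCP at [0.217, -0.478, 0.239] pointing down, gripper open.
Joint ranges: [-2.94, 2.94], [-0.97, 2.17], [0.19, 2.56], [-1.23, 4.37], [0.02, 3.11], [-2.88, 2.88]. Speed limits (rad/s): [2.39, 2.39, 3.01, 3.14, 3.14, 3.14].

INTERFACE

Orientations are given as a unit quaternion [x, y, z, w].
In Python, from cell import arm gives the robot as it stands.
- The arm moves only by the shell command python3 -m handwheel 'ROWS' [OPENING] [FORCE]. ROWS is a JSON object of lists of equal length, an entry for each row: "translation": the shift along the tool's x, y, z in mm, a list of three; "twist": the turn about the tool's z in degrees. In form: {"translation": [[dx, dy, dz], ...], "twist": [twist, ...]}. A call has 1 to 5 rows; each row is the pose to reach, as a shift and turn from the pose commanded when the call began, along the tool's axes at that moment; what a row does not reach only later rows make up. A row lasts 1/8 s, in which the tool goes at most 62.5 mm and 10.7 degrees, less where a joint would pass 70% of its speed; a pose out of reach is approached as far as the arm can. A call with a gripper value outside its range is refused whole. OPENING is the gripper command: -1 is shut, 1 is fully open, values between are in proportion, set as the call begins (- or left out, the last holds). The fingers move at their own pace and stop on an object; FORCE is the grip in N (left out, the last holds). Time passes only in rows, so rows that repeat a pose let the fingers close. It gives the time, the measured TCP pose, the force and the opening at its end, in the units of the state.
- arm.get_state(): the state, without advancing time (a new reading comes with each control period).
- arm.capture(name): name is "scene" or "top" or "wrist"; returns a dict with "color" (400x640x3 uint8, red, green, blue), "fx", "fy", "cx", "cy" (pixels), "xyz" and "attitude" of the camera in the world. Camera axes: x right, y up, looking along -z (the intrinsics and any distortion apply to the point x, -y, -z); pixel columns grow to the right and rows downward; lengths in m; the calibration is good to about 2 mm. A picture is of the moment at which its call begins. There is no depth.
- arm.finish_job(): hands the job in, once; it reports no verdict.
Trained networks look in a picture, given as the dict that the camera call returned (one of the last four; its "shot" number tells which), for a name from the list of things; names that differ only in an ending like _2 or _b are one class to them, and where a whole thing is asked for, a point or a joint stands for the part that bears it (a point fixed in the world has none). Each returns a list of dicts, best first, with "p" (0 to 1); they miss things now and then, are a little off and sometimes report something else, mostly with a low value. They report only what shows in the picture. A call takes as long as a camera call. They do not tell look-alikes from the thing itself.
- arm.silhouettes(picture, thing): "region" (400x640 bool, what is visible of it) and "location" ([column, row] in pixels, amid what is visible of it).
The state is a dict: "clock": time; "q": joint angles; "qd": joint speeds; "joint_torque": joint torques, N m; "tcp_pos": TCP position; "tool_rot": TCP orientation; "wrist_force": force on the tool from outside, world axes, zero at the start; "moment": the same for the moment, N m; "width": finger opening in m.
Only numpy, scipy, OpenCV 4.12 (cv2) and the standard library are available. Lean on these libraries where they do the work, as an engineer would, in place of code of your own. Each camera call takes 0.05 s, during which the arm holds its last target.

## Working session

There is one attempt and no reset: what is moved stays moved. The work goes in short steps, Python scripts to look and compute and a shell command to move; the robot and the scene stay as the last step left them, time stands still between calls to the robot, and variables do not carry over. Pictures are saved under pics/ and viewed, and the job is handed in when it is done.

```bash
ls; mkdir -p pics
cat > h.py <<'E'
import numpy as np, cv2
from scipy.spatial.transform import Rotation as R
from cell import arm
def save(p,name): cv2.imwrite(f'pics/{name}.png',p['color'][:,:,::-1])
def ray(p,uv):
    d=np.array([(uv[0]-p['cx'])/p['fx'],-(uv[1]-p['cy'])/p['fy'],-1.0])
    return np.array(p['xyz']),R.from_quat(p['attitude']).apply(d)
def onz(p,uv,z):
    o,d=ray(p,uv); return o+d*(z-o[2])/d[2]
def proj(p,X):
    c=R.from_quat(p['attitude']).inv().apply(np.array(X)-np.array(p['xyz']))
    return np.array([p['cx']-p['fx']*c[0]/c[2],p['cy']+p['fy']*c[1]/c[2]])
E
python3 - <<'E'
from h import *
for n in ['scene','top','wrist']:
    p=arm.capture(n); save(p,n+'0')
    print(n,{k:v for k,v in p.items() if k!='color'})
    for t in ['probe','spare','incubator','well']:
        try: print(t,[(round(r['p'],2),r['location'],int(r['region'].sum())) for r in arm.silhouettes(p,t)])
        except Exception as e: print(t,e)
print(arm.get_state(), arm.tcp_to_grasp)
E
```

```text
pics
scene {'fx': 492.8684335230201, 'fy': 492.8684335230201, 'cx': 319.2115574376973, 'cy': 205.39871775669025, 'xyz': array([1.06437906, 0.17903099, 0.76801787]), 'attitude': array([0.20238435, 0.27704681, 0.75231446, 0.56241319]), 'shot': 1}
probe [(0.78, [283.1, 254.1], 1173), (0.58, [246.6, 150.4], 1001), (0.57, [288.7, 197.8], 996)]
spare [(0.75, [182.3, 189.4], 864), (0.65, [450.0, 240.8], 14238)]
incubator [(0.67, [453.0, 241.9], 14456)]
well [(0.63, [449.8, 242.1], 14218)]
top {'fx': 405.21322572438066, 'fy': 405.21322572438066, 'cx': 315.09170829857186, 'cy': 201.12315487412397, 'xyz': array([0.45331574, 0.00275023, 0.8241078 ]), 'attitude': array([ 0.0269014 , -0.02270059, -0.70553606,  0.70779931]), 'shot': 2}
probe [(0.79, [348.8, 191.1], 989), (0.75, [330.7, 130.8], 858), (0.74, [339.1, 253.9], 941), (0.66, [415.2, 251.1], 958), (0.4, [191.9, 209.8], 12464)]
spare [(0.64, [453.4, 175.4], 1002)]
incubator [(0.84, [191.1, 205.4], 12571)]
well [(0.9, [190.4, 209.3], 12354)]
wrist {'fx': 296.6448163665649, 'fy': 296.6448163665649, 'cx': 319.44126850209665, 'cy': 198.3530406
[... 176 characters left out ...]
[]
well []
{'clock': 0.75, 'q': array([-1.36740640e+00,  3.12901556e-01,  1.49770519e+00, -2.44095714e-05,
        1.33101543e+00, -2.23369790e-01]), 'qd': array([-0.00152642,  0.00105717, -0.00153241,  0.00153496,  0.00101947,
        0.00149459]), 'joint_torque': array([-5.52455440e-04, -4.02081656e+01, -2.52401125e+01,  6.94634300e-02,
        3.19177075e-02, -3.62225023e-05]), 'tcp_pos': array([ 0.21730741, -0.47791364,  0.23871742]), 'tool_rot': array([ 9.77320151e-01,  2.11767141e-01, -1.17075055e-05, -1.48795355e-05]), 'wrist_force': array([-2.91177807e-04, -8.17926480e-01,  8.61479131e-01]), 'moment': array([ 0.0263426 , -0.00651245, -0.01733309]), 'width': 0.0883544265806598} 0.0187
```

View pics/scene0.png

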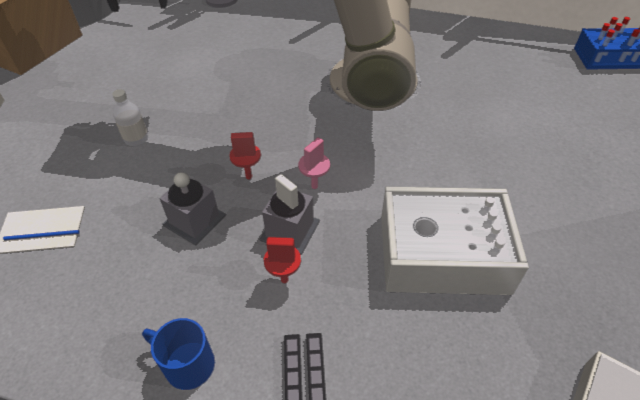

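View pics/top0.png

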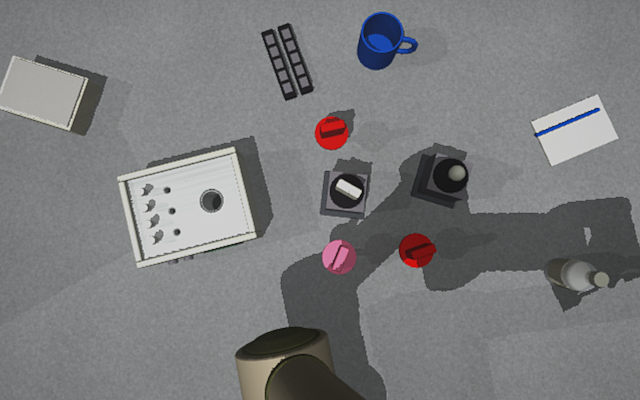

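Run:
```python
import cv2
a=cv2.imread('pics/scene0.png')[120:320,150:350]; b=cv2.imread('pics/top0.png')[90:290,290:490]
cv2.imwrite('pics/crop0.png',cv2.hconcat([cv2.resize(a,(400,400),interpolation=2),cv2.resize(b,(400,400),interpolation=2)]))
```

```text
(no output)
```

View pics/crop0.png

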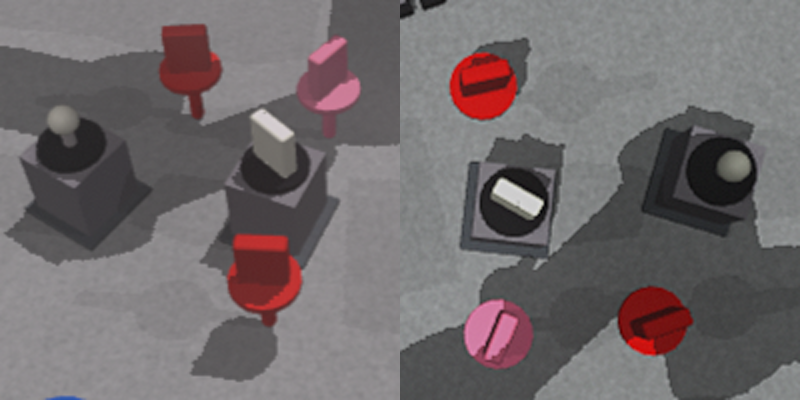

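The candidates for the probe are:
- White bar grip on a black disc: scene (287,192), top (348,190).
- Red look-alikes: top (331,132) and (417,250).
- Pink look-alike: top (339,257).
- Round-knobbed spare: top (455,175).

The crop confirms that the white bar in the grey stand is the one I want. Next I measure its pose and the well.

```bash
cat > meas.py <<'E'
from h import *
from scipy.optimize import minimize
def whitemask(p,box):
    c=p['color'].astype(int); m=np.zeros(c.shape[:2],np.uint8)
    x0,y0,x1,y1=box; s=c[y0:y1,x0:x1]
    m[y0:y1,x0:x1]=((s.min(2)>125)&(s.max(2)-s.min(2)<40))
    n,l,st,ce=cv2.connectedComponentsWithStats(m)
    k=1+np.argmax(st[1:,4]); return (l==k),st[k]
def box(x,y,yaw,z0=.088,z1=.140):
    c,s=np.cos(yaw),np.sin(yaw)
    return [[x+c*a-s*b,y+s*a+c*b,z] for a in(-.008,.008) for b in(-.022,.022) for z in(z0,z1)]
def hull(p,X):
    pts=np.array([proj(p,q) for q in X]); 
    m=np.zeros((1600,2560),np.uint8); cv2.fillConvexPoly(m,np.round(cv2.convexHull((pts.astype(np.float32)+.5)*4)).astype(int),1)
    return cv2.resize(m.astype(np.float32),(640,400),interpolation=cv2.INTER_AREA)
def fit(obs,x0):
    def cost(v):
        s=0
        for p,m in obs:
            h=hull(p,box(*v[:3])); s+=np.abs(h-m).sum()/m.sum()
        return s
    best=None
    for yaw in np.radians(np.arange(0,180,15)):
        r=minimize(cost,[x0[0],x0[1],yaw],method='Nelder-Mead',options=dict(initial_simplex=[[x0[0],x0[1],yaw],[x0[0]+.008,x0[1],yaw],[x0[0],x0[1]+.008,yaw],[x0[0],x0[1],yaw+.15]],maxiter=150))
        if best is None or r.fun<best.fun: best=r
    return best
E
python3 - <<'E'
from meas import *
a=arm.capture('scene'); b=arm.capture('top')
ma,sa=whitemask(a,(268,165,305,215)); mb,sb=whitemask(b,(328,170,370,210)); print(sa,sb)
x0=onz(b,(349,189),.13)[:2]; print(x0)
for obs in ([(a,ma),(b,mb)],[(a,ma)],[(b,mb)]):
    r=fit(obs,x0); print(r.x[:2],np.degrees(r.x[2])%180,r.fun)
# discs
def dark(p,box,th):
    x0,y0,x1,y1=box; g=p['color'].max(2); m=np.zeros(g.shape,np.uint8); m[y0:y1,x0:x1]=g[y0:y1,x0:x1]<th
    n,l,st,ce=cv2.connectedComponentsWithStats(m);k=1+np.argmax(st[1:,4]);
    cnt=cv2.findContours((l==k).astype(np.uint8),0,1)[0][0]; return cv2.fitEllipse(cv2.convexHull(cnt)),st[k]
e,s=dark(b,(325,168,372,214),45); print('disc top',e,onz(b,e[0],.086))
e,s=dark(a,(265,180,310,225),45); print('disc scene',e,onz(a,e[0],.086))
v=cv2.hconcat([cv2.resize(a['color'][180:300,380:530],(400,320),interpolation=2),cv2.resize(b['color'][140:270,110:272],(400,320),interpolation=2)])
cv2.imwrite('pics/inc.png',v[:,:,::-1])
E
```

```text
[268 165  30  11 189] [336 179  26  19 229]
[ 0.52316761 -0.05129135]
[ 0.51008207 -0.06530598] 113.53045012574923 3.6082518888195745
[ 0.46852317 -0.09633165] 115.3423710483804 1.8148148148148149
[ 0.52562028 -0.0500936 ] 149.60079641335568 0.44568777292576417
disc top ((346.5554504394531, 190.54586791992188), (33.56853103637695, 33.83060836791992), 53.74205780029297) [ 0.52474324 -0.05024219  0.086     ]
disc scene ((284.4622802734375, 206.47900390625), (18.528392791748047, 29.072254180908203), 105.02130126953125) [ 0.53478275 -0.04932799  0.086     ]
```

View pics/inc.png

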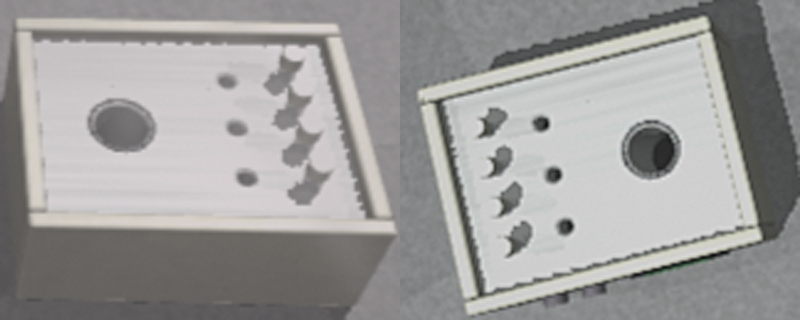

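The picture shows the wide well at about scene (425.8,227.3) and top (212,200.5). The three narrow holes and the tubes are on the far side. My scene mask for the grip was bad, because it picked up background, so I'm redoing it.

Run:
```python
from meas import *
a=arm.capture('scene'); b=arm.capture('top')
print('well',onz(a,(425.75,227.25),.08),onz(b,(212.06,200.5),.08))
# narrow holes top
for u in((541,123),(553.5,174),(565.5,227)):
    print('hole',onz(b,(110+(u[0]-400)*162/400,140+u[1]*130/320),.08))
for p,bx in((a,(272,172,302,212)),(b,(333,176,365,204))):
    x0,y0,x1,y1=bx; g=p['color'].min(2)[y0:y1,x0:x1]
    print('\n'.join(' '.join('%3d'%v for v in r) for r in g[::1,::1]))
```

```text
well [0.50569091 0.20278477 0.08      ] [0.50618568 0.19724263 0.08      ]
hole [0.52545207 0.28087776 0.08      ]
hole [0.4871569  0.27042034 0.08      ]
hole [0.44765398 0.26037102 0.08      ]
133 133 132 132 131 134 136 121  95  92  95  94  91  88  89  88  89  90  89  89  89  92  90  92  93  92  92  91  86  78
133 132 131 128 129 127 117  90  91  95  91  89  89  90  91  90  90  92  90  91  90  90  90  89  90  89  90  91  93  88
131 126 116  90  86  86  94 112 138 140 118  93  88  88  89  89  90  92  93  93  91  89  89  89  89  89  90  91  91  92
115  89  83  80  83 102 138 177 203 200 171 122  91  83  87  88  89  91  92  91  90  90  88  88  90  90  90  92  92  91
 85  80  79  87 116 163 200 206 206 191 170 181 138  98  83  86  90  91  90  89  89  90  89  88  90  90  92  90  90  90
 82  81  87 120 172 204 206 206 204 203 203 205 192 151 103  87  87  89  90  89  89  88  88  88  90  91  92  90  89  90
 81  84  99 141 184 202 205 204 204 204 205 204 205 195 160 120  93  90  90  90  90  89  89  90  91  92  90  89  91  90
 82  81  91 118 154 179 197 205 205 204 203 204 205 205 203 184 1
[... 6778 characters left out ...]
  35  69  95 105 109 110 101  57  23  21  30  22  64 112 103
 31  37  36  37  37  37  37  36  37  36  34  37  35  34  34  32  31  29  25  47  78  93  95  81  35  26  31  29  29  78 122  98
 26  35  35  37  34  36  34  35  36  37  36  35  34  36  35  35  35  35  30  29  32  34  30  24  29  32  29  34  59  98 117  91
 29  31  36  37  36  37  36  35  35  36  34  34  37  36  37  35  37  32  34  33  31  30  32  32  33  32  26  57 102 118 118  92
 71  34  30  37  35  36  36  35  37  36  37  35  35  36  37  34  37  34  35  37  36  34  33  32  32  27  38  87 120 113 115  88
115  71  34  29  34  34  35  36  35  33  36  36  38  36  35  37  35  35  35  35  33  35  32  31  27  32  70 105 115 115 119  90
```

```bash
cat >> meas.py <<'E'
def topface(p,bx,th=150):
    x0,y0,x1,y1=bx; m=np.zeros(p['color'].shape[:2],np.uint8); m[y0:y1,x0:x1]=p['color'].min(2)[y0:y1,x0:x1]>th
    n,l,st,ce=cv2.connectedComponentsWithStats(m);k=1+np.argmax(st[1:,4])
    cnt=cv2.findContours((l==k).astype(np.uint8),0,1)[0][0].reshape(-1,2)
    return cnt,ce[k],st[k]
def rect(p,bx,z=.14,th=150):
    cnt,ce,st=topface(p,bx,th)
    P=np.array([onz(p,c,z)[:2] for c in cnt])*1000
    return cv2.minAreaRect(P.astype(np.float32)), onz(p,ce,z)*1000
E
python3 - <<'E'
from meas import *
a=arm.capture('scene'); b=arm.capture('top')
print(rect(a,(274,174,298,194)),rect(b,(333,176,365,204)))
E
```

```text
(((523.6661376953125, -47.73434066772461), (42.494728088378906, 14.537299156188965), 60.84093475341797), array([524.02364213, -47.23458048, 140.        ])) (((523.7278442382812, -49.82019805908203), (41.79296875, 14.678518295288086), 60.57917404174805), array([523.81483162, -49.82788477, 140.        ]))
```

```bash
cat >> h.py <<'E'
def go(x,y,z,yhead=None):
    s=arm.get_state(); r=R.from_quat(s['tool_rot'])
    d=r.inv().apply(np.array([x,y,z])-s['tcp_pos'])*1000
    yv=r.apply([0,1,0]); h=np.degrees(np.arctan2(yv[1],yv[0]))
    tw=None if yhead is None else (h-yhead+90)%180-90
    print('t',s['clock'],'tcp',s['tcp_pos'],'head',h,'| shift',d.round(1),'twist',tw,'| F',s['wrist_force'].round(1),'w',s['width'])
E
python3 -c "
from h import *
go(.5237,-.0488,.22,-29.3)"
```

```text
t 1.05 tcp [ 0.21732054 -0.47790472  0.2387303 ] head -65.54490909916647 | shift [ 456.5 -263.8   18.7] twist -36.24490909916648 | F [ 0.4  0.1 -0.1] w 0.08835546790238927
```

```bash
python3 -m handwheel '{"translation": [[50,-29,0],[100,-58,0],[150,-87,0],[200,-116,0],[250,-144,0]], "twist": [0,-9,-18,-27,-36]}' 0 20; python3 -c "
from h import *
go(.5237,-.0488,.22,-29.3)"
```

```text
clock: 1.68
tcp_pos: [0.3861, -0.2417, 0.2389]
tool_rot: [0.863, 0.506, 0.0, 0.0]
wrist_force: [0.5, -0.9, 0.0]
width: 0.0442
t 1.675 tcp [ 0.38611705 -0.24173203  0.23894337] head -29.265087648959277 | shift [235.6  25.7  18.9] twist 0.03491235104073098 | F [ 0.5 -0.9  0. ] w 0.044202878206944435
```

```bash
python3 -m handwheel '{"translation": [[50,5,0],[100,10,5],[150,16,10],[200,21,15],[236,26,19]], "twist": [0,0,0,0,0]}'
python3 - <<'E'
from meas import *
go(.5237,-.0488,.22,-29.3)
p=arm.capture('wrist'); save(p,'w1')
print(proj(p,(.5237,-.0488,.14)))
E
```

```text
clock: 2.3
tcp_pos: [0.5251, -0.049, 0.2195]
tool_rot: [0.864, 0.504, 0.0, -0.0]
wrist_force: [0.1, -0.2, 0.6]
width: 0.044
t 2.3 tcp [ 0.52510539 -0.04903586  0.21952971] head -29.47672253519969 | shift [-0.5 -1.3 -0.5] twist -0.17672253519968706 | F [ 0.1 -0.2  0.6] w 0.043979161698001805
[318.11548843 205.78871548]
```

View pics/w1.png

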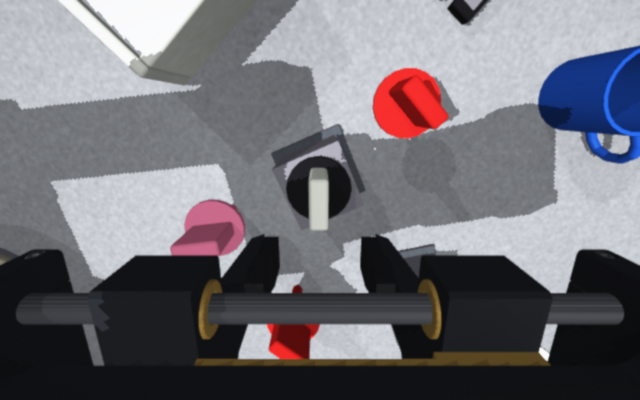

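The wrist view shows the white grip at (318,200), midway between the open jaws and aligned with them. The red and pink look-alikes are to the sides. Now I refine its position from this view.

Run:
```python
from meas import *
p=arm.capture('wrist')
g=p['color'].min(2)[160:240,312]; print(g)
print(p['color'].min(2)[180,300:340]);print(p['color'].min(2)[200,300:340])
for th in(130,150,185): print(rect(p,(295,160,345,240),.14,th), topface(p,(295,160,345,240),th)[2])
```

```text
[ 77  31  32  35  34  35  35  36  35  36  54  92 126 139 140 139 138 137
 136 134 133 129 134 157 178 187 193 196 197 197 197 196 197 196 196 195
 196 196 195 195 195 195 196 195 195 195 194 194 194 195 194 194 194 194
 194 193 194 193 193 193 193 192 193 192 192 191 192 191 192 192 191 188
 179 160 137 127 122 120 121 123]
[ 30  23  21  19  18  19  17  20  38  92 145 146 133 126 125 124 124 123
 122 122 122 122 122 121 121 118 112  97  60  26  17  17  18  18  18  17
  18  18  19  19]
[ 18  17  18  17  19  18  17  24  65 126 162 182 195 199 199 199 200 201
 201 201 200 200 201 202 201 198 191 171 114  48  19  16  16  15  17  16
  17  17  15  16]
(((525.9602661132812, -45.286067962646484), (51.11927795410156, 15.01386833190918), 61.115535736083984), array([524.65793057, -47.17670836, 140.        ])) [309 173  20  62 991]
(((524.1441650390625, -48.32157897949219), (42.198612213134766, 13.943991661071777), 60.63784408569336), array([524.41992082, -47.84459011, 140.        ])) [310 183  18  51 907]
(((524.3232421875, -48.83690643310547), (39.70357894897461, 11.483283042907715), 60.64182662963867), array([524.57223449, -48.37640928, 140.        ])) [312 185  15  48 716]
```

```bash
python3 -c "
from h import *
go(.5242,-.0486,.098,-29.4)"
```

```text
t 2.4 tcp [ 0.52524816 -0.04840841  0.21907927] head -29.347295520362813 | shift [ -0.7  -0.7 121.1] twist 0.052704479637185386 | F [-0.2 -0.9 -0.1] w 0.04393787218556694
```

```bash
python3 -m handwheel '{"translation": [[-0.5,-0.7,35],[-0.5,-0.7,70],[-0.5,-0.7,100],[-0.5,-0.7,121],[-0.5,-0.7,121]], "twist": [0,0,0,0,0]}'
python3 - <<'E'
from meas import *
go(.5242,-.0486,.098,-29.4)
p=arm.capture('wrist'); save(p,'w2')
E
```

```text
clock: 3.02
tcp_pos: [0.5226, -0.0514, 0.0979]
tool_rot: [0.864, 0.503, -0.001, -0.001]
wrist_force: [-0.1, 0.0, -0.0]
width: 0.0442
t 3.025 tcp [ 0.52255629 -0.05138528  0.0978502 ] head -29.583548950775928 | shift [ 3.2  0.1 -0.2] twist -0.18354895077592914 | F [-0.1  0.  -0. ] w 0.04418136452909783
```

View pics/w2.png

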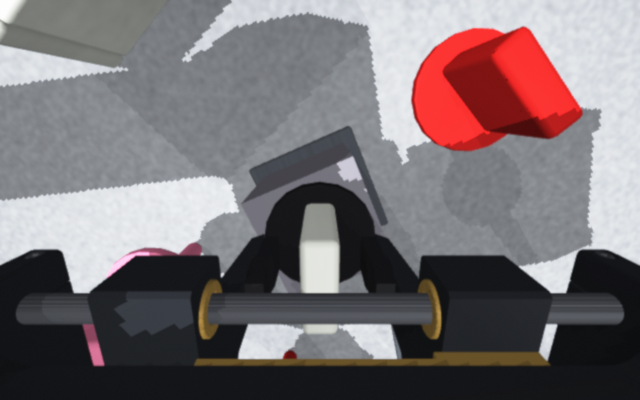

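The grip stands between the open fingers at about (320,265), clear on both sides. Next I close and lift slightly.

```bash
python3 -m handwheel '{"translation": [[0,0,0],[0,0,0],[0,0,0],[0,0,0],[0,0,0]], "twist": [0,0,0,0,0]}' -1 35; python3 -c "
from h import *
go(.5242,-.0486,.098,-29.4)"
```

```text
clock: 3.7
tcp_pos: [0.5236, -0.051, 0.0991]
tool_rot: [0.864, 0.503, 0.0, 0.0]
wrist_force: [-2.4, -0.4, 6.7]
width: 0.0155
t 3.7 tcp [ 0.52355233 -0.05098443  0.09914957] head -29.538634751066684 | shift [ 2.4 -0.6  1.1] twist -0.13863475106668943 | F [-2.4 -0.4  6.7] w 0.015522136679182008
```

```bash
python3 -m handwheel '{"translation": [[0,0,-15],[0,0,-40],[0,0,-70],[0,0,-100],[0,0,-120]], "twist": [0,0,0,0,0]}'
python3 - <<'E'
from h import *
go(.506,.200,.219)
p=arm.capture('wrist'); save(p,'w3');p=arm.capture('scene'); save(p,'s3')
E
```

```text
clock: 4.32
tcp_pos: [0.5235, -0.0509, 0.2206]
tool_rot: [0.864, 0.503, 0.0, 0.001]
wrist_force: [0.1, -0.7, -2.2]
width: 0.0156
t 4.325 tcp [ 0.52348895 -0.05092731  0.2206261 ] head -29.5426435991227 | shift [ 209.7 -138.9    1.5] twist None | F [ 0.1 -0.7 -2.2] w 0.0156091343196369
```

View pics/s3.png

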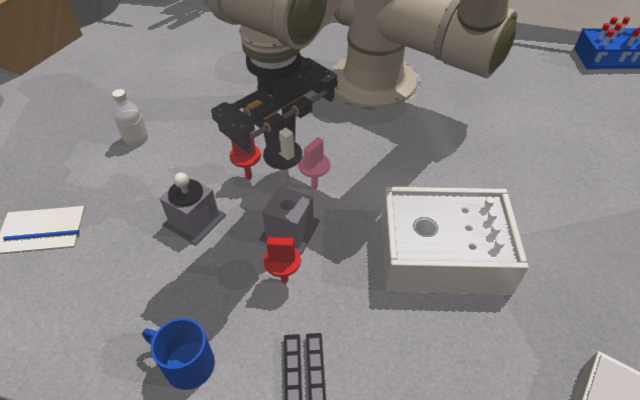

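View pics/w3.png

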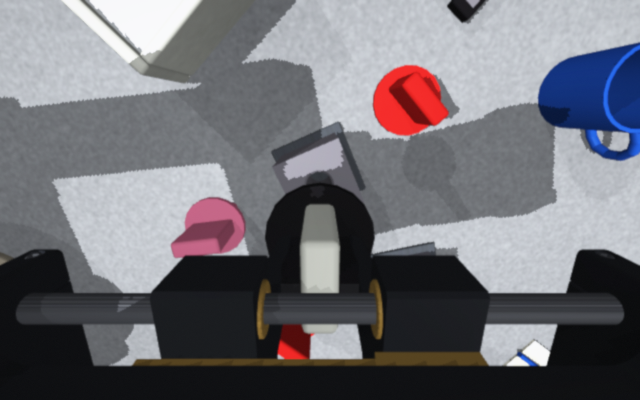

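The probe hangs upright in the gripper and the stand is empty. The spare and the look-alikes have not moved. I'll stop about 80 mm short of the well and measure it with the wrist camera.

```bash
python3 -m handwheel '{"translation": [[28,-28,0],[56,-56,0],[84,-84,0],[112,-112,0],[130,-139,0]], "twist": [0,0,0,0,0]}';python3 -m handwheel '{"translation": [[0,0,0],[0,0,0]], "twist": [0,0]}'
python3 - <<'E'
from h import *
go(.506,.200,.219)
p=arm.capture('wrist'); save(p,'w4'); print(proj(p,(.506,.2,.08)))
E
```

```text
clock: 5.05
tcp_pos: [0.4657, 0.132, 0.2179]
tool_rot: [0.864, 0.504, -0.001, -0.0]
wrist_force: [0.9, 0.3, -2.5]
width: 0.0156
clock: 5.3
tcp_pos: [0.4667, 0.1303, 0.2183]
tool_rot: [0.864, 0.503, -0.0, -0.0]
wrist_force: [-0.7, -0.5, -3.7]
width: 0.0158
t 5.3 tcp [0.46665706 0.13026959 0.21829877] head -29.551955453581588 | shift [80.1 -0.2 -0.7] twist None | F [-0.7 -0.5 -3.7] w 0.01579937475905612
[319.62732366 102.05916453]
```

View pics/w4.png

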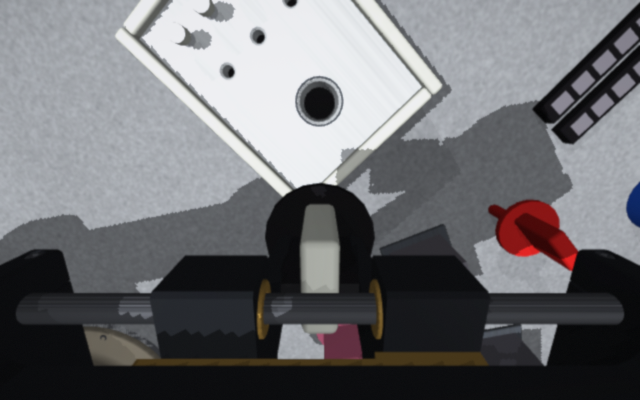

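Run:
```python
from h import *
p=arm.capture('wrist'); s=arm.get_state(); r=R.from_quat(s['tool_rot'])
c=cv2.resize(p['color'][60:220,240:400],(640,640),interpolation=2); 
g=p['color'].min(2)
m=np.zeros((400,640),np.uint8); m[70:135,285:355]=g[70:135,285:355]<175
n,l,st,ce=cv2.connectedComponentsWithStats(m);k=1+np.argmax(st[1:,4])
cnt=cv2.findContours((l==k).astype(np.uint8),0,1)[0][0]; e=cv2.fitEllipse(cnt); print(e,st[k],onz(p,e[0],.08))
P=np.array([onz(p,q[0],.08)[:2] for q in cnt])*1000; print(cv2.minEnclosingCircle(P.astype(np.float32)))
print('disc front col320',g[176:192,320], 'row 230', np.where(g[230,250:390]<45)[0][[0,-1]]+250)
for off in (-2,0,2,4):
    X=s['tcp_pos']+r.apply([off/1000+.032,0,.0105]); print(off,proj(p,X))
    print([proj(p,s['tcp_pos']+r.apply([off/1000,y,.0105])).round(1) for y in(-.032,.032)])
go(e and onz(p,e[0],.08)[0],onz(p,e[0],.08)[1],.219)
cv2.imwrite('pics/w4c.png',c[:,:,::-1][:600])
```

```text
((318.4643859863281, 100.60163879394531), (47.485435485839844, 49.868263244628906), 2.3127806186676025) [ 295   76   48   51 1784] [0.50591726 0.20136827 0.08      ]
((505.6851806640625, 200.97877502441406), 22.153411865234375)
disc front col320 [236 236 237 236 233 216 155  66  14  16  24  26  25  25  25  24] row 230 [266 373]
-2 [320.32767936 191.71807159]
[array([265., 245.]), array([375.4, 245. ])]
0 [320.3344414  188.19091307]
[array([264.8, 241.8]), array([375.6, 241.8])]
2 [320.34125092 184.63899372]
[array([264.7, 238.6]), array([375.8, 238.7])]
4 [320.34810841 181.06205187]
[array([264.5, 235.4]), array([376. , 235.5])]
t 5.4 tcp [0.46687164 0.12993816 0.21841344] head -29.609886102881635 | shift [81.4 -1.3 -0.6] twist None | F [ 0.  -0.7 -2.5] w 0.016096200482444478
```

View pics/w4c.png

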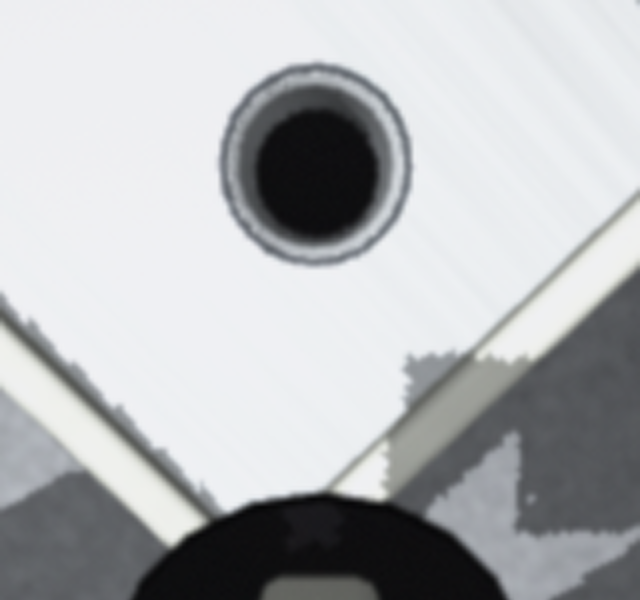

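The well is at (0.506, 0.201), and all three views agree within about 3 mm. The probe sits +2.5 mm along the tool's x in the gripper.

```bash
python3 -m handwheel '{"translation": [[30,-1,0],[60,-1,0],[78.5,-1,0],[78.5,-1,0],[78.5,-1,0]], "twist": [0,0,0,0,0]}'
python3 - <<'E'
from h import *
r=R.from_quat(arm.get_state()['tool_rot']); o=r.apply([.0025,0,0])
go(.5059-o[0],.201-o[1],.099)
a=arm.capture('scene');b=arm.capture('top')
print(proj(a,(.5059,.201,.08)))
v=cv2.hconcat([cv2.resize(a['color'][100:300,350:550],(400,400),interpolation=2),cv2.resize(b['color'][110:310,110:310],(400,400),interpolation=2)])
cv2.imwrite('pics/h5.png',v[:,:,::-1])
E
```

```text
clock: 6.02
tcp_pos: [0.5044, 0.1986, 0.2185]
tool_rot: [0.864, 0.503, -0.0, -0.0]
wrist_force: [-0.0, -0.3, -2.4]
width: 0.0159
t 6.025 tcp [0.50435531 0.19859291 0.2185151 ] head -29.592595194717113 | shift [  0.4   0.2 119.5] twist None | F [-0.  -0.3 -2.4] w 0.015914858699292114
[424.716843   227.11483625]
```

View pics/h5.png

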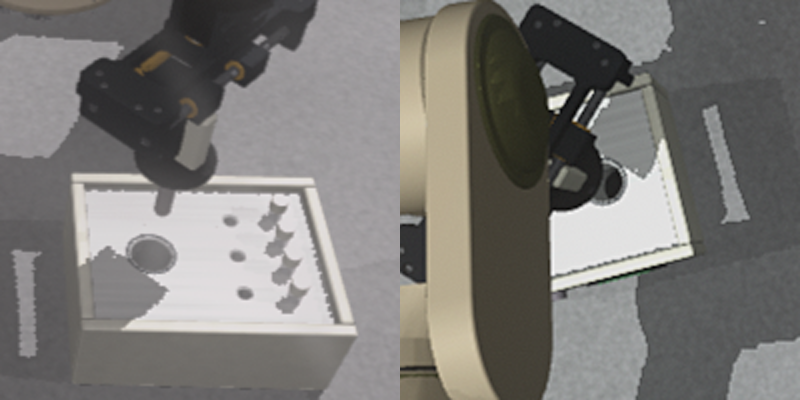

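The hover view looks right: the probe stands over the well, with its tip at about scene (432,205). I descend in stages and watch the force.

```bash
python3 -m handwheel '{"translation": [[0.4,0.2,20],[0.4,0.2,35],[0.4,0.2,48],[0.4,0.2,58],[0.4,0.2,66]], "twist": [0,0,0,0,0]}'
python3 - <<'E'
from h import *
go(.5059-.0012,.201-.0022,.099)
a=arm.capture('scene')
cv2.imwrite('pics/h6.png',cv2.resize(a['color'][150:300,370:520],(600,600),interpolation=2)[:,:,::-1])
E
```

```text
clock: 6.75
tcp_pos: [0.5049, 0.1997, 0.1523]
tool_rot: [0.864, 0.503, 0.0, 0.0]
wrist_force: [-0.8, -0.2, -3.2]
width: 0.0156
t 6.75 tcp [0.50485921 0.19971053 0.152259  ] head -29.548865422267458 | shift [-0.9  0.3 53.3] twist None | F [-0.8 -0.2 -3.2] w 0.015624667766633288
```

View pics/h6.png

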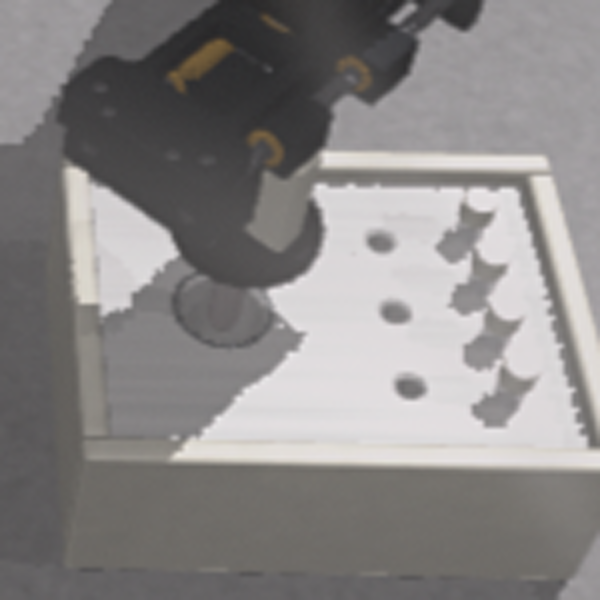

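The stem is entering the well, centred at about scene (425,227), and there is no contact force. I keep lowering.

```bash
python3 -m handwheel '{"translation": [[-0.5,0,12],[-0.5,0,24],[-0.5,0,34],[-0.5,0,42],[-0.5,0,46]], "twist": [0,0,0,0,0]}'
python3 - <<'E'
from h import *
go(.5059-.0012,.201-.0022,.099)
E
```

```text
clock: 7.42
tcp_pos: [0.5045, 0.1993, 0.1062]
tool_rot: [0.864, 0.503, -0.0, -0.0]
wrist_force: [-0.0, 0.4, -1.9]
width: 0.0155
t 7.425 tcp [0.50447118 0.19928663 0.10616397] head -29.546747915507247 | shift [-0.3  0.4  7.2] twist None | F [-0.   0.4 -1.9] w 0.015452704607111418
```

```bash
python3 -m handwheel '{"translation": [[0,0,2],[0,0,4],[0,0,5],[0,0,5],[0,0,5]], "twist": [0,0,0,0,0]}';python3 -m handwheel '{"translation": [[0,0,1],[0,0,1],[0,0,1]], "twist": [0,0,0]}'
```

```text
clock: 8.05
tcp_pos: [0.5046, 0.1993, 0.1019]
tool_rot: [0.864, 0.503, 0.0, 0.0]
wrist_force: [-0.2, -0.2, -2.3]
width: 0.0158
clock: 8.43
tcp_pos: [0.5046, 0.1993, 0.1007]
tool_rot: [0.864, 0.503, -0.0, -0.0]
wrist_force: [-0.7, -0.3, -1.9]
width: 0.0155
```

```bash
python3 -m handwheel '{"translation": [[0,0,0.5],[0,0,1],[0,0,1]], "twist": [0,0,0]}';python3 -m handwheel '{"translation": [[0,0,0.5],[0,0,1],[0,0,1]], "twist": [0,0,0]}'
```

```text
clock: 8.8
tcp_pos: [0.5045, 0.1993, 0.0997]
tool_rot: [0.864, 0.503, -0.0, -0.0]
wrist_force: [0.6, -0.1, -2.5]
width: 0.0158
clock: 9.18
tcp_pos: [0.5046, 0.1993, 0.0992]
tool_rot: [0.864, 0.503, 0.0, 0.0]
wrist_force: [-3.3, 0.3, 4.6]
width: 0.0155
```

Contact came at TCP z 0.0992, the height expected for the disc resting on the face. I press a hair further and take a look before releasing.

```bash
python3 -m handwheel '{"translation": [[0,0,0.3],[0,0,0.3]], "twist": [0,0]}'
python3 - <<'E'
from h import *
a=arm.capture('scene')
cv2.imwrite('pics/h7.png',cv2.resize(a['color'][150:300,370:520],(600,600),interpolation=2)[:,:,::-1])
E
```

```text
clock: 9.43
tcp_pos: [0.5046, 0.1993, 0.0992]
tool_rot: [0.864, 0.503, 0.0, 0.0]
wrist_force: [-3.9, -1.2, 7.1]
width: 0.0156
```

View pics/h7.png

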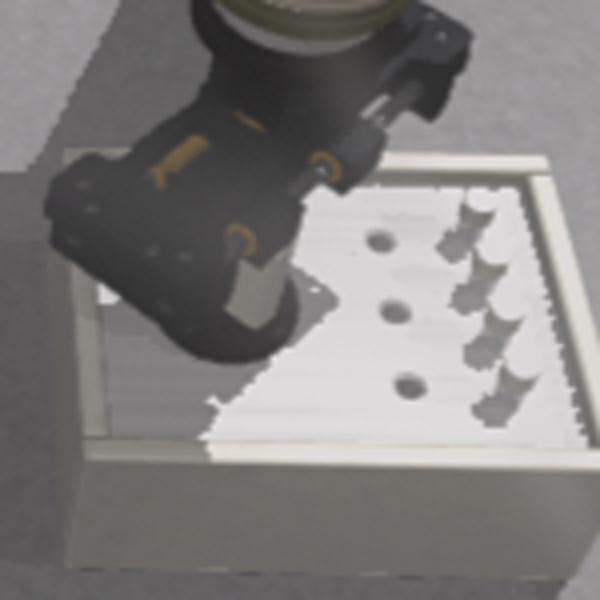

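The disc covers the well and lies on the face, around scene (426,230). I open partway to 44 mm, then go straight up.

```bash
python3 -m handwheel '{"translation": [[0,0,0],[0,0,0],[0,0,0],[0,0,0],[0,0,0]], "twist": [0,0,0,0,0]}' 0; python3 -m handwheel '{"translation": [[0,0,-10],[0,0,-30],[0,0,-60],[0,0,-100],[0,0,-140]], "twist": [0,0,0,0,0]}'; python3 -m handwheel '{"translation": [[-50,0,0],[-100,0,0],[-100,0,0]], "twist": [0,0,0]}'
python3 - <<'E'
from meas import *
a=arm.capture('scene');w=arm.capture('wrist'); save(a,'s8'); save(w,'w8'); b=arm.capture('top'); save(b,'t8')
print(proj(a,(.5059,.201,.14)), proj(w,(.5059,.201,.14)),arm.get_state()['wrist_force'])
E
```

```text
clock: 10.1
tcp_pos: [0.5046, 0.1993, 0.0984]
tool_rot: [0.864, 0.503, -0.0, -0.0]
wrist_force: [0.5, -0.1, 0.3]
width: 0.0442
clock: 10.72
tcp_pos: [0.5044, 0.1993, 0.2404]
tool_rot: [0.864, 0.503, 0.0, 0.0]
wrist_force: [0.6, -1.6, 0.2]
width: 0.0441
clock: 11.1
tcp_pos: [0.4544, 0.1107, 0.2394]
tool_rot: [0.865, 0.502, 0.0, 0.0]
wrist_force: [0.3, 0.4, 0.2]
width: 0.0442
[430.36185768 205.08975045] [319.52774441  69.88960296] [-0.58362123 -0.57753747  0.17216207]
```

View pics/s8.png

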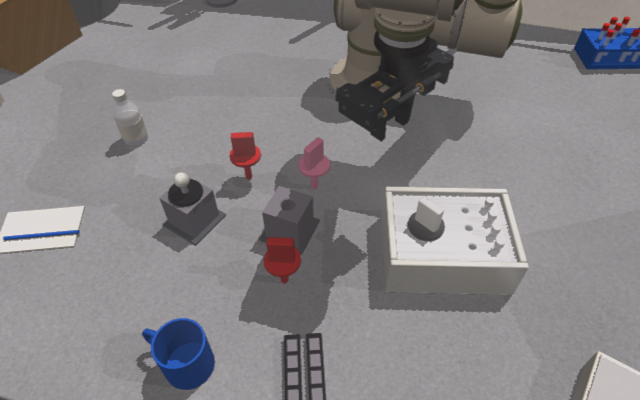

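View pics/w8.png

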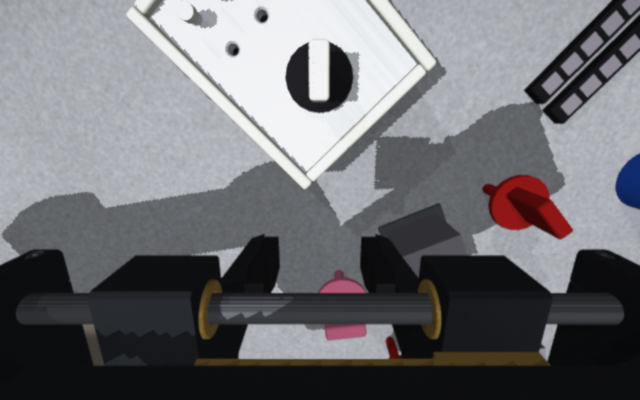

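The probe sits flat in the well. Its grip top is at scene (430,206), against a predicted (430,205), and the disc is round at wrist (319,76). The spare and the look-alikes are unmoved and the gripper is clear.

```bash
python3 -c "
from cell import arm
print(arm.finish_job(), arm.get_state()['clock'])"
```

```text
the job is handed in; nothing more can be done
the job is handed in; nothing more can be done
```

I moved the flat-bar probe from its stand into the incubator's wide well and lowered it until the disc rested on the block. I then let go, backed the gripper off and handed the job in at about 11.3 s of the 48 s allowed.

- **Lowering:** The disc made contact at TCP z 0.099, the expected height, with the wrist force peaking at about 7 N. The probe was fully seated before I opened the fingers.
- **Final pictures:** The disc covers the well and looks level, and the grip top is about a pixel from where I predicted. In the scene view the spare is still in its stand, and the red and pink look-alikes are where they were.
- **Disagreements:** The scene and top cameras differed by about 5 mm on the well's y position. The wrist camera settled it between them, well inside the 11 mm clearance around the stem. My first fit of the grip was wrong because it picked up background, so I redid it before reaching.

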